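Nest the turned set

ROBOT

A 6-joint arm with a two-finger parallel gripper is mounted at the origin on a cart in front of the work surface, level with it; the furniture and walls round the work are solid. World frame = base frame: x ahead of the robot, y to its left, z up, the work surface at z = 0. Lengths are in m, angles in rad, forces in N, time in s.
With the tool pointing down it reaches from about 0.425 to 0.95 m from the base axis. Payload 3.5 kg.
Tool frame: the origin (TCP) lies on the centre line of the jaws, within the pads' length; the fingertips stand 17 mm ahead of it and the grasp point (between the pads) lies 2 mm behind it; z points along the fingers, y is the line along which they close (so a half turn about z gives the same grasp; the last joint's range is limited). The gripper opens to 85 mm and grips with 20 to 120 N. Pads are 22 mm wide; open, the fingers measure 114 mm over their backs; the gripper's body (76 mm by 85 mm) begins 54 mm behind the grasp point. The pads swing forward as they close: fully open they stand 13 mm farther back than shut.
Start: joints at [-1.403, 0.286, 1.577, -0, 1.279, -0.15], TCP at [0.211, -0.641, 0.248] pointing down, gripper open.
Joint ranges: [-2.77, 2.77], [-0.9, 2.22], [0.21, 2.48], [-1.53, 4.67], [0.24, 2.81], [-2.84, 2.84]. Speed limits (rad/s): [2.79, 2.79, 3.14, 3.14, 3.14, 3.14].

INTERFACE

Orientations are given as a unit quaternion [x, y, z, w].
In Python, from plant import ctrl gives the robot as it stands. The module is installed in compiled form; this text tells all that it offers.
- The arm moves only by the tool drive_tool, never from a script. Its argument "moves" is a list of rows, each a list of 3 entries, a list of its own where there are three numbers: the turn, a rotation vector about the tool's x, y, z in rad, then the shift along the tool's x, y, z in m, then the finger opening in m, from 0 to 0.0854. A call has 1 to 5 rows; each row shifts and turns the commanded pose from where the row before left it, along the tool's axes as they then stand; what a row does not reach is not made up. A row lasts 1/8 s, in which the tool goes at most 62.5 mm and 10.7 degrees, less where a joint would pass 70% of its speed; a pose out of reach is approached as far as the arm can. A call with a gripper value outside its range is refused whole. The fingers move at their own pace and stop on an object; "grip_force" is the grip in N (left out, the last holds). Time passes only in rows, so rows that do not move let the fingers close. It gives the time, the measured TCP pose, the force, the opening and the grip force at its end, in the units of the state.
- ctrl.get_state(): the state, without advancing time (a new reading comes with each control period).
- ctrl.read_camera(name): name is "scene" or "top" or "wrist"; returns a dict with "image" (384x512x3 uint8, red, green, blue), "fx", "fy", "cx", "cy" (pixels), "dist" ([k1, k2, p1, p2, k3] as OpenCV has them; the pictures are not rectified), "R" (3x3) and "t" (3): a world point X has camera coordinates R X + t. Camera axes: x right, y down, z forward; pixel columns grow to the right and rows downward; lengths in m; the calibration is good to about 2 mm. A picture is of the moment at which its call begins. There is no depth.
- ctrl.sign_off(): hands the job in; it is judged then, once.
The state is a dict: "time": time; "qpos": joint angles; "dq": joint speeds; "joint_efforts": joint torques, N m; "eef_pos": TCP position; "tcp_rot": TCP orientation; "contact_force": force on the tool from outside, world axes, zero at the start; "wrist_torque": the same for the moment, N m; "opening": opening from 0.0 (shut) to 1.0 (fully open); "finger_force": force on a finger pad.
Only numpy, scipy, OpenCV 4.12 (cv2) and the standard library are available. Lean on these libraries where they do the work, as an engineer would, in place of code of your own. Each camera call takes 0.05 s, during which the arm holds its last target. There are 200 camera calls.

TASK

Nest the three vessels of the turned wooden set in size order: stand the middle cup upright inside the large bowl and the small cup upright inside the middle cup, each right down on the floor of the one round it, with the bowl left standing on the bench. The goblet nearby is not part of the set: do not knock it over.

Things in the scene. Friction and masses are not known exactly. Their poses are not given: they have to be found in the camera images.
- large_bowl_centre (a point): Large bowl of pale turned wood, open upward, loose on the bench, the widest and lowest of the set: 116 mm across the rim, 86 mm across the foot, 50 mm high, wall 7 mm (mouth 102 mm inside), inner floor 10 mm above its underside and about 80 mm wide. The point lies on its axis, 25 mm above its underside; z points up out of the mouth.
- middle_cup_centre (a point): Middle cup of pale turned wood, open upward, loose: 68 mm high, 66 mm across with a straight wall over its upper 38 mm, narrowing to 54 mm at the foot; wall 5 mm (mouth 56 mm inside), inner floor 14 mm above its underside and about 49 mm wide. About 0.1 kg. Standing in the large bowl its rim is 28 mm above the bowl's rim. The point lies on its axis, 34 mm above its underside; z points up out of the mouth.
- small_cup_centre (a point): Small cup of pale turned wood, open upward, loose, the narrowest of the set but the tallest: 80 mm high, 42 mm across with a straight wall over its upper 40 mm, narrowing to 30 mm at the foot; wall 4.5 mm. Under 0.1 kg. Standing in the middle cup its rim is 26 mm above the middle cup's rim. The point lies on its axis, 40 mm above its underside; z points up out of the mouth.
- goblet_centre (a point): Bystander: a turned wooden goblet on a thin stem, 56 mm across and 118 mm high, standing to the right of the set. The point lies on its axis, 59 mm above its underside; z points up.
There are look-alikes about, which are no part of the job. What is shaped like the part that bears middle_cup_centre but green is not meant.

How it is judged:
By the outcome, as a careful person would: the job done as asked, in the order asked, and still so for the second after the job is handed in, with the robot touching nothing.
It also fails if it takes over 51 s, if anything falls off the work surface, if the arm or the gripper's body presses on something with over 40 N, if the wrist force passes 120 N, or if a joint passes its speed limit or range.

## Working session

There is one attempt and no reset: what is moved stays moved. The work goes in short steps, Python scripts to look and compute and a tool call to move; the robot and the scene stay as the last step left them, time stands still between calls to the robot, and variables do not carry over. Pictures are saved under pics/ and viewed, at most 10 in all, crops included, and the job is handed in when it is done.

Besides the shell and the picture viewer there is one more tool, called after "Request:" by a JSON object that holds its "name" and its "arguments", one argument or row to a line. drive_tool: Moves the arm, as the interface text tells. Its arguments: {"type":"object","properties":{"moves":{"type":"array","items":{"type":"array"}},"grip_force":{"type":"number"}},"required":["moves"]}

```bash
mkdir -p pics; python3 - <<'E'
from plant import ctrl
import cv2,numpy as np
ims=[]
for n in ("scene","top"):
    c=ctrl.read_camera(n); cv2.imwrite(f"pics/{n}0.png",c["image"][:,:,::-1])
    print(n,c["fx"],c["fy"],c["cx"],c["cy"],c["dist"],np.round(c["R"],4).tolist(),np.round(c["t"],4).tolist())
s=ctrl.get_state(); print(s)
E
```

```text
scene 398.3797691141092 398.3797691141092 253.77572013349425 200.4314191459909 [-0.12140291  0.          0.          0.          0.        ] [[0.7026, -0.7114, -0.0153], [-0.3578, -0.3347, -0.8717], [0.615, 0.618, -0.4897]] [-0.5825, 0.1168, 0.8183]
top 430.23975900202464 430.23975900202464 249.38129737778388 188.19209697652954 [-0.07970778  0.          0.          0.          0.        ] [[-0.0031, -1.0, -0.004], [-0.9863, 0.0037, -0.1647], [0.1647, 0.0034, -0.9863]] [-0.3667, 0.504, 0.9034]
{'time': 0.1, 'qpos': array([-1.40299657e+00,  2.87101293e-01,  1.57804295e+00, -8.61240549e-06,
        1.27859694e+00, -1.50005530e-01]), 'dq': array([-0.00015088, -0.00247064, -0.00262143,  0.00131844, -0.00131294,
        0.00093413]), 'joint_efforts': array([ 4.55319714e-04, -4.07298553e+01, -2.93698132e+01, -1.77941065e-04,
        3.43588246e-03, -6.91159812e-06]), 'eef_pos': array([ 0.21085349, -0.64063049,  0.24706262]), 'tcp_rot': array([ 9.87400751e-01,  1.58235907e-01, -1.36799356e-05, -1.07418912e-03]), 'contact_force': array([-0.57798771,  1.43368599,  0.07322994]), 'wrist_torque': array([-0.05244038,  0.00367519, -0.02878948]), 'finger_force': 0.0, 'opening': 0.999587170535851}
```

View pics/scene0.png

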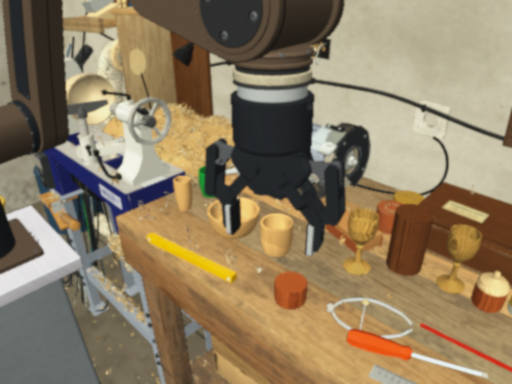

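View pics/top0.png

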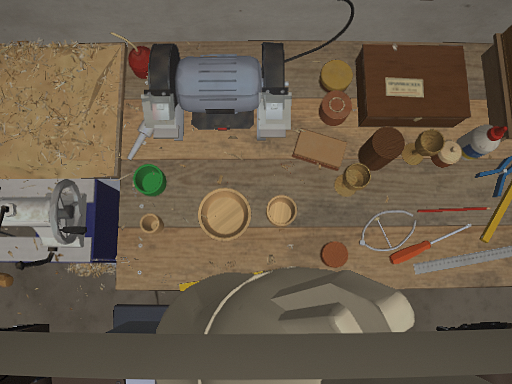

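The scene view shows the small cup at (182,193), bowl (233,215) and middle cup (277,235), with the goblet at (360,240). In the top view the small cup rim is at (149,223), the bowl (225,213), the middle cup (281,210), the green look-alike (150,180) and the goblet (355,177).

```bash
cat > h.py <<'E'
from plant import ctrl
import cv2,numpy as np
from scipy.spatial.transform import Rotation as Ro
def K(c): return np.array([[c["fx"],0,c["cx"]],[0,c["fy"],c["cy"]],[0,0,1]])
def cast(c,uv,z):
    p=cv2.undistortPoints(np.array(uv,float).reshape(-1,1,2),K(c),np.array(c["dist"]))[:,0]
    R=np.array(c["R"]);o=-R.T@np.array(c["t"]);d=np.c_[p,np.ones(len(p))]@R
    return o+d*((z-o[2])/d[:,2])[:,None]
def proj(c,X):
    return cv2.projectPoints(np.array(X,float).reshape(-1,1,3),cv2.Rodrigues(np.array(c["R"]))[0],np.array(c["t"],float),K(c),np.array(c["dist"]))[0][:,0]
def circ(P):
    A=np.c_[2*P[:,:2],np.ones(len(P))];s=np.linalg.lstsq(A,(P[:,:2]**2).sum(1),rcond=None)[0]
    return s[:2],np.sqrt(s[2]+s[0]**2+s[1]**2)
E
python3 - <<'E'
from h import *
c=ctrl.read_camera("top"); im=c["image"]
hsv=cv2.cvtColor(im,cv2.COLOR_RGB2HSV)
for n,(u,v) in dict(small=(149,223),bowl=(225,213),mid=(281,210),gob=(355,177)).items():
    print(n,im[v,u],hsv[v,u],hsv[v,u-45:u+46:5].tolist())
z=dict(small=.08,bowl=.05,mid=.068,gob=.118)
for n,(u,v) in dict(small=(149,223),bowl=(225,213),mid=(281,210),gob=(357,177)).items():
    print(n,cast(c,[(u,v)],z[n]))
cv2.imwrite("pics/topc.png",cv2.resize(im[150:260,110:390,::-1],None,fx=2.85,fy=2.85,interpolation=cv2.INTER_CUBIC))
E
```

```text
small [114  90  61] [ 16 119 114] [[123, 102, 45], [118, 96, 45], [122, 101, 43], [18, 74, 121], [18, 74, 111], [18, 71, 112], [21, 68, 109], [17, 86, 121], [16, 118, 95], [16, 119, 114], [18, 107, 165], [18, 111, 110], [18, 75, 112], [18, 67, 125], [19, 69, 115], [18, 73, 118], [18, 76, 114], [18, 72, 121], [16, 71, 112]]
bowl [168 138  97] [ 17 108 168] [[17, 74, 113], [17, 75, 112], [18, 71, 118], [17, 75, 123], [17, 112, 171], [17, 121, 137], [18, 107, 177], [18, 108, 173], [18, 109, 177], [17, 108, 168], [18, 110, 163], [18, 108, 160], [18, 109, 169], [16, 118, 93], [18, 107, 157], [17, 71, 118], [19, 72, 113], [17, 77, 93], [18, 108, 177]]
mid [176 146 101] [ 18 109 176] [[18, 107, 159], [18, 108, 173], [16, 120, 91], [19, 64, 116], [18, 69, 118], [17, 71, 108], [18, 123, 104], [18, 107, 176], [17, 108, 185], [18, 109, 176], [18, 109, 169], [17, 117, 83], [18, 108, 154], [18, 72, 110], [17, 71, 112], [18, 69, 103], [20, 69, 96], [17, 65, 110], [19, 64, 95]]
gob [141 125  81] [ 22 109 141] [[17, 82, 115], [17, 82, 118], [17, 73, 108], [16, 77, 109], [17, 82, 115], [17, 78, 115], [18, 140, 131], [17, 123, 58], [20, 128, 140], [22, 109, 141], [18, 135, 113], [19, 126, 75], [19, 117, 139], [18, 79, 116], [18, 77, 119], [19, 81, 116], [17, 77, 112], [17, 79, 116], [19, 78, 118]]
small [[ 0.4233482  -0.15877009  0.08      ]]
bowl [[ 0.44723769 -0.31572571  0.05      ]]
mid [[ 0.45123623 -0.43521207  0.068     ]]
gob [[ 0.51212007 -0.58731611  0.118     ]]
```

View pics/topc.png

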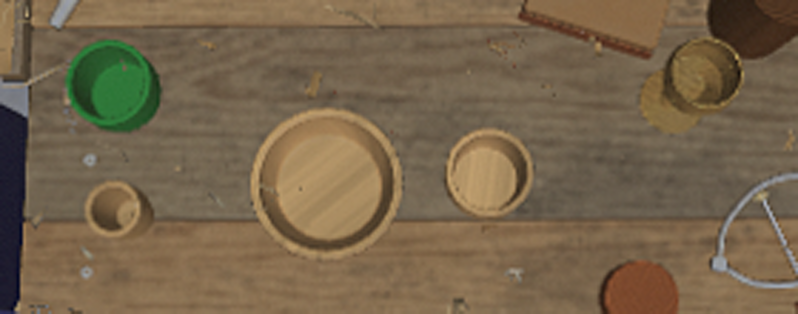

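The crop confirms all three vessels upright: small cup rim at crop (116,208), bowl (327,184), middle cup (488,172), with the goblet rim at (704,74). I'll turn the jaws to the diagonal and go above the middle cup.

Request:
{"name": "drive_tool", "arguments": {
  "moves": [
    [[0, 0, -0.156], [0, 0, 0], 0.085],
    [[0, 0, -0.156], [0, 0, 0], 0.085],
    [[0, 0, -0.156], [0, 0, 0], 0.085],
    [[0, 0, 0], [0.05, 0.004, 0], 0.085],
    [[0, 0, 0], [0.05, 0.004, 0], 0.085]
  ]
}}

```text
time: 0.78
eef_pos: [0.2876, -0.5754, 0.2476]
tcp_rot: [0.924, 0.382, 0.0, -0.0]
contact_force: [-0.5, -0.4, -0.2]
opening: 0.991
finger_force: 0.0
```

Request:
{"name": "drive_tool", "arguments": {
  "moves": [
    [[0, 0, 0], [0.05, 0.004, 0], 0.085],
    [[0, 0, 0], [0.05, 0.004, 0], 0.085],
    [[0, 0, 0], [0.055, 0.004, 0], 0.085],
    [[0, 0, 0], [0.055, 0.004, 0], 0.085],
    [[0, 0, 0], [0, 0, 0], 0.085]
  ]
}}

```text
time: 1.4
eef_pos: [0.4494, -0.436, 0.2479]
tcp_rot: [0.923, 0.385, 0.0, -0.0]
contact_force: [-0.5, -0.7, 0.3]
opening: 0.993
finger_force: 0.0
```

```bash
python3 - <<'E'
from h import *
s=ctrl.get_state(); print(s["eef_pos"],Ro.from_quat(s["tcp_rot"]).as_matrix().round(3).tolist(),s["time"],s["qpos"])
c=ctrl.read_camera("wrist"); cv2.imwrite("pics/w1.png",c["image"][:,:,::-1])
t=ctrl.read_camera("top"); cv2.imwrite("pics/t1.png",t["image"][:,:,::-1])
print(proj(c,[[.451,-.435,.068],[.447,-.316,.05],[.423,-.159,.08],[.512,-.587,.118]]))
im=t["image"];h=cv2.cvtColor(im,cv2.COLOR_RGB2HSV)
m=((h[...,1]>95)&(h[...,0]<28)).astype(np.uint8)
for n,(u,v) in dict(small=(149,223),bowl=(225,213),mid=(281,210)).items():
    mm=np.zeros_like(m);cv2.circle(mm,(u,v),34,1,-1);mm=cv2.morphologyEx(mm&m,cv2.MORPH_CLOSE,np.ones((3,3)))
    k=max(cv2.findContours(mm,0,2)[0],key=cv2.contourArea);print(n,cv2.boundingRect(k),cv2.contourArea(k))
E
```

```text
[ 0.44941863 -0.43595461  0.24793861] [[0.703, 0.711, 0.0], [0.711, -0.703, 0.001], [0.001, -0.001, -1.0]] 1.4 [-9.32292774e-01  1.81010244e-01  1.70268186e+00  6.85102989e-04
  1.25873896e+00 -1.52826740e-01]
[[255.1772795  168.75348548]
 [162.26874376  78.91991306]
 [ -6.09697866 -35.33314443]
 [426.32282976 255.32628493]]
small (140, 213, 17, 12) 87.5Traceback (most recent call last):
  File "<stdin>", line 10, in <module>
ValueError: max() iterable argument is empty
```

View pics/w1.png

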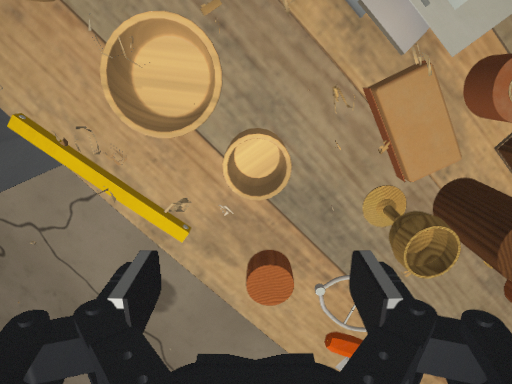

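The wrist view shows the middle cup rim centred at about (257,166), against a predicted (255,169), and the bowl at about (161,75), against (162,79). They agree within 3 mm, so I'm descending.

Request:
{"name": "drive_tool", "arguments": {
  "moves": [
    [[0, 0, 0], [0.004, 0.002, 0.04], 0.085],
    [[0, 0, 0], [0, 0, 0.04], 0.085],
    [[0, 0, 0], [0, 0, 0.04], 0.085],
    [[0, 0, 0], [0, 0, 0.04], 0.085],
    [[0, 0, 0], [0, 0, 0.026], 0.085]
  ]
}}

```text
time: 2.12
eef_pos: [0.4491, -0.4379, 0.0597]
tcp_rot: [0.924, 0.382, -0.001, -0.002]
contact_force: [-0.1, 0.9, 0.1]
opening: 0.996
finger_force: 0.0
```

Request:
{"name": "drive_tool", "arguments": {
  "moves": [
    [[0, 0, 0], [0, 0, 0], 0.085],
    [[0, 0, 0], [0, 0, 0], 0.06],
    [[0, 0, 0], [0, 0, 0], 0.06],
    [[0, 0, 0], [0, 0, 0], 0.06],
    [[0, 0, 0], [0, 0, 0], 0.06]
  ],
  "grip_force": 30
}}

```text
time: 2.75
eef_pos: [0.4519, -0.4387, 0.0643]
tcp_rot: [0.924, 0.383, 0.0, 0.002]
contact_force: [-1.1, -0.8, 5.2]
opening: 0.738
finger_force: 35.0
```

Request:
{"name": "drive_tool", "arguments": {
  "moves": [
    [[0, 0, 0], [0, 0, -0.02], 0.06],
    [[0, 0, 0], [0, 0, -0.03], 0.06],
    [[0, 0, 0], [0, 0, -0.03], 0.06],
    [[0, 0, 0], [0, 0, 0], 0.06],
    [[0, 0, 0], [0, 0, 0], 0.06]
  ],
  "grip_force": 40
}}

```text
time: 3.38
eef_pos: [0.4509, -0.4365, 0.1412]
tcp_rot: [0.924, 0.383, -0.0, -0.001]
contact_force: [-0.3, 0.4, -1.6]
opening: 0.74
finger_force: 45.8
```

```bash
python3 - <<'E'
from h import *
a=ctrl.read_camera("wrist"); b=ctrl.read_camera("scene")
im=np.hstack([cv2.resize(a["image"],(400,300)),b["image"][100:325,150:450].repeat(1,0)[:,:300].copy() if 0 else cv2.resize(b["image"][100:325,150:450],(400,300))])
cv2.imwrite("pics/m1.png",im[:,:,::-1])
s=ctrl.get_state();print(s["eef_pos"],s["tcp_rot"],s["contact_force"],s["opening"],s["time"])
print(proj(a,[.449,-.313,.05]))
E
```

```text
[ 0.45053115 -0.43624403  0.14017351] [ 9.23781833e-01  3.82914289e-01 -4.03804124e-04 -1.89972424e-03] [-0.55352719  0.19856451 -1.7279089 ] 0.7424160504558098 3.475
[[113.06583979  73.05971268]]
```

View pics/m1.png

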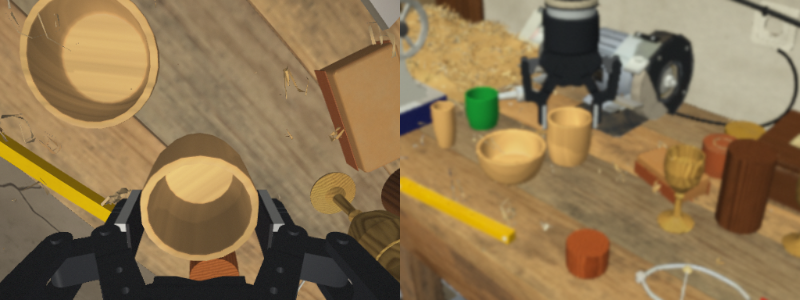

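The cup is held upright between the pads. Its rim is centred at about (201,205) in the left half, and the bowl rim at (89,62).

```bash
python3 - <<'E'
from h import *
a=ctrl.read_camera("wrist");s=ctrl.get_state();R=Ro.from_quat(s["tcp_rot"]).as_matrix()
p=s["eef_pos"];q=np.array([257,262]);
P=cast(a,[q],p[2]+.004)[0]; print(P,p,"cup in tool",R.T@(P-p))
B=cast(a,[(114,79)],.05)[0];print("bowl",B)
B=np.array([.447,-.3155,.05]);B[:2]=(B[:2]+cast(a,[(114,79)],.05)[0][:2])/2
d=B-P;d[2]=0;print("shift tool",R.T@d)
E
```

```text
[ 0.45755252 -0.43074019  0.14422954] [ 0.45055765 -0.43640173  0.14022954] cup in tool [ 0.00895152  0.00093163 -0.00399797]
bowl [ 0.44642389 -0.31554877  0.05      ]
shift tool [ 0.07383941 -0.08910557  0.00037274]
```

Request:
{"name": "drive_tool", "arguments": {
  "moves": [
    [[0, 0, 0], [0.026, -0.03, 0], 0.06],
    [[0, 0, 0], [0.026, -0.03, 0], 0.06],
    [[0, 0, 0], [0.025, -0.029, 0], 0.06],
    [[0, 0, 0], [0, 0, 0], 0.06],
    [[0, 0, 0], [0, 0, 0], 0.06]
  ]
}}

```text
time: 4.15
eef_pos: [0.4428, -0.3204, 0.1419]
tcp_rot: [0.924, 0.383, -0.0, -0.0]
contact_force: [0.2, -0.5, -1.1]
opening: 0.74
finger_force: 45.7
```

```bash
python3 - <<'E'
from h import *
a=ctrl.read_camera("wrist"); b=ctrl.read_camera("scene")
im=np.hstack([cv2.resize(a["image"],(400,300)),cv2.resize(b["image"][100:325,150:450],(400,300))])
cv2.imwrite("pics/m2.png",im[:,:,::-1])
s=ctrl.get_state();print(s["eef_pos"],s["tcp_rot"],s["contact_force"],s["opening"],s["time"])
E
```

```text
[ 0.44285938 -0.32109128  0.14225839] [ 9.23949980e-01  3.82513254e-01 -2.28025682e-05  2.09360218e-04] [ 0.1368198   0.5044561  -1.46354778] 0.7336570647767113 4.25
```

View pics/m2.png

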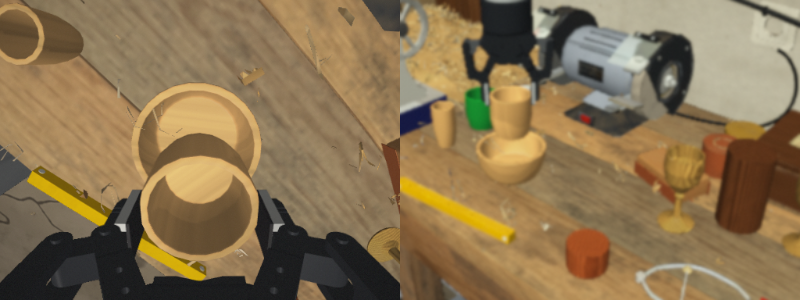

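The bowl rim is centred at about (197,147) in the left half and the cup rim at (200,205). Checking their relative offset.

```bash
python3 - <<'E'
from h import *
a=ctrl.read_camera("wrist");s=ctrl.get_state();R=Ro.from_quat(s["tcp_rot"]).as_matrix();p=s["eef_pos"]
B=cast(a,[(252,188)],.05)[0];C=cast(a,[(256,262)],p[2]+.004)[0]
print(p,B,C,R.T@(B-C),R.T@(B-p))
E
```

```text
[ 0.44283755 -0.32112402  0.14228708] [ 0.44898606 -0.31257552  0.05      ] [ 0.44958133 -0.31525879  0.14628708] [ 0.00148595 -0.00234909  0.09628618] [ 0.01040178 -0.00173199  0.09228537]
```

Request:
{"name": "drive_tool", "arguments": {
  "moves": [
    [[0, 0, 0], [0.003, -0.002, 0.02], 0.06],
    [[0, 0, 0], [0, 0, 0.025], 0.06],
    [[0, 0, 0], [0, 0, 0.015], 0.06],
    [[0, 0, 0], [0, 0, 0], 0.06],
    [[0, 0, 0], [0, 0, 0], 0.06]
  ]
}}

```text
time: 4.92
eef_pos: [0.444, -0.3173, 0.0832]
tcp_rot: [0.924, 0.383, 0.0, 0.001]
contact_force: [0.4, 0.0, -1.2]
opening: 0.74
finger_force: 45.7
```

Request:
{"name": "drive_tool", "arguments": {
  "moves": [
    [[0, 0, 0], [0, 0, 0.003], 0.06],
    [[0, 0, 0], [0, 0, 0.002], 0.06],
    [[0, 0, 0], [0, 0, 0], 0.06]
  ]
}}

```text
time: 5.3
eef_pos: [0.4435, -0.3165, 0.0774]
tcp_rot: [0.924, 0.383, -0.0, -0.0]
contact_force: [0.2, 1.3, -1.0]
opening: 0.737
finger_force: 45.7
```

Request:
{"name": "drive_tool", "arguments": {
  "moves": [
    [[0, 0, 0], [0, 0, 0.002], 0.06],
    [[0, 0, 0], [0, 0, 0], 0.06],
    [[0, 0, 0], [0, 0, 0], 0.06]
  ]
}}

```text
time: 5.68
eef_pos: [0.4435, -0.3165, 0.0753]
tcp_rot: [0.924, 0.383, -0.0, -0.0]
contact_force: [0.9, 0.2, -1.6]
opening: 0.743
finger_force: 45.7
```

Request:
{"name": "drive_tool", "arguments": {
  "moves": [
    [[0, 0, 0], [0, 0, 0.002], 0.06],
    [[0, 0, 0], [0, 0, 0], 0.06],
    [[0, 0, 0], [0, 0, 0], 0.06]
  ]
}}

```text
time: 6.05
eef_pos: [0.4437, -0.3168, 0.0744]
tcp_rot: [0.924, 0.383, -0.0, 0.0]
contact_force: [-1.9, 2.2, 4.9]
opening: 0.741
finger_force: 46.5
```

It touches down at the expected height. Releasing and rising.

Request:
{"name": "drive_tool", "arguments": {
  "moves": [
    [[0, 0, 0], [0, 0, 0], 0.072],
    [[0, 0, 0], [0, 0, 0], 0.085],
    [[0, 0, 0], [0, 0, 0], 0.085],
    [[0, 0, 0], [0, 0, -0.02], 0.085],
    [[0, 0, 0], [0, 0, -0.04], 0.085]
  ]
}}

```text
time: 6.68
eef_pos: [0.4422, -0.3153, 0.1317]
tcp_rot: [0.924, 0.383, -0.001, -0.002]
contact_force: [0.4, 0.2, 0.0]
opening: 0.996
finger_force: 0.0
```

Request:
{"name": "drive_tool", "arguments": {
  "moves": [
    [[0, 0, 0], [0, 0, -0.05], 0.085],
    [[0, 0, 0], [0, 0, -0.06], 0.085],
    [[0, 0, 0], [0, 0, 0], 0.085],
    [[0, 0, 0], [0, 0, 0], 0.085]
  ]
}}

```text
time: 7.18
eef_pos: [0.4433, -0.3163, 0.243]
tcp_rot: [0.924, 0.383, -0.0, -0.0]
contact_force: [-0.1, 0.6, -0.8]
opening: 0.993
finger_force: 0.0
```

```bash
python3 - <<'E'
from h import *
a=ctrl.read_camera("wrist"); b=ctrl.read_camera("scene")
cv2.imwrite("pics/w3.png",a["image"][:,:,::-1])
im=np.hstack([cv2.resize(a["image"],(400,300)),cv2.resize(b["image"][100:325,150:450],(400,300))])
cv2.imwrite("pics/m3.png",im[:,:,::-1])
s=ctrl.get_state();print(s["eef_pos"],s["tcp_rot"],s["contact_force"],s["opening"],s["time"])
print(proj(a,[[.423,-.159,.08],[.4485,-.314,.05],[.4485,-.314,.078]])/1.28)
E
```

```text
[ 0.44269871 -0.31574246  0.24111687] [ 9.23809898e-01  3.82846715e-01 -6.78754473e-04 -1.78998690e-03] [ 0.25935312 -0.54432138  0.78868048] 0.9935221236164856 7.275
[[ 80.31958361  48.81916175]
 [200.5385492  126.42250816]
 [200.67878941 131.94702375]]
```

View pics/m3.png

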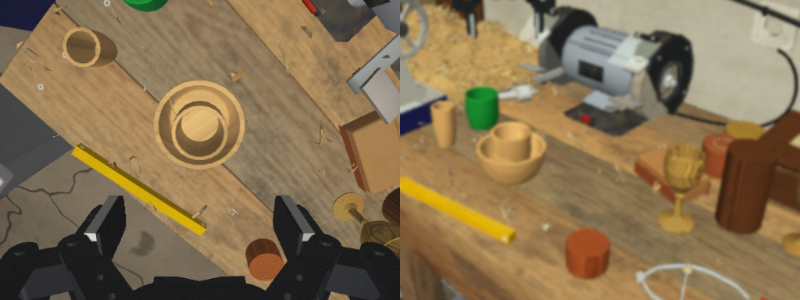

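The middle cup stands in the bowl: bowl rim (199,124), cup rim (201,132), nearly concentric. The small cup rim is at (82,47), close to its prediction. Going above it.

Request:
{"name": "drive_tool", "arguments": {
  "moves": [
    [[0, 0, 0], [0.025, -0.03, 0], 0.085],
    [[0, 0, 0], [0.025, -0.031, 0], 0.085],
    [[0, 0, 0], [0.025, -0.031, 0], 0.085],
    [[0, 0, 0], [0.025, -0.031, 0], 0.085],
    [[0, 0, 0], [0, 0, 0], 0.085]
  ]
}}

```text
time: 7.9
eef_pos: [0.4261, -0.1565, 0.2412]
tcp_rot: [0.923, 0.384, -0.001, -0.002]
contact_force: [-0.3, -0.5, -0.4]
opening: 0.996
finger_force: 0.0
```

Request:
{"name": "drive_tool", "arguments": {
  "moves": [
    [[0, 0, 0], [0, 0, 0.035], 0.085],
    [[0, 0, 0], [0, 0, 0.035], 0.085],
    [[0, 0, 0], [0, 0, 0], 0.085],
    [[0, 0, 0], [0, 0, 0], 0.085]
  ]
}}

```text
time: 8.4
eef_pos: [0.4275, -0.1596, 0.1739]
tcp_rot: [0.924, 0.383, 0.0, 0.0]
contact_force: [-0.3, -0.2, 0.9]
opening: 0.995
finger_force: 0.0
```

```bash
python3 - <<'E'
from h import *
a=ctrl.read_camera("wrist"); b=ctrl.read_camera("scene")
im=np.hstack([cv2.resize(a["image"],(400,300)),cv2.resize(b["image"][100:325,150:450],(400,300))])
cv2.imwrite("pics/m4.png",im[:,:,::-1])
s=ctrl.get_state();print(s["eef_pos"],s["tcp_rot"],s["qpos"],s["opening"],s["time"])
print(proj(a,[[.426,-.159,.08],[*s["eef_pos"][:2],.08]])/1.28)
E
```

```text
[ 0.42805838 -0.15975612  0.17495118] [9.23862776e-01 3.82721251e-01 7.65184515e-04 1.19523846e-03] [-5.79831282e-01 -1.33973810e-01  2.16370072e+00 -9.12126860e-05
  1.10902854e+00  2.05524699e-01] 0.9929217743957345 8.5
[[197.13332848 158.06283079]
 [199.35919733 157.09214693]]
```

View pics/m4.png

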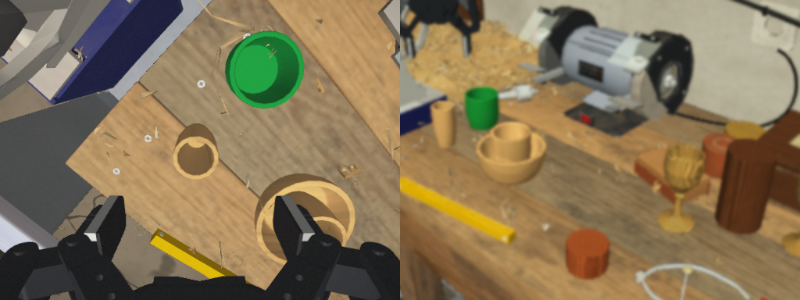

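The small cup rim is at (196,157) in the left half, about 3 mm left of the tool axis. Descending and gripping.

Request:
{"name": "drive_tool", "arguments": {
  "moves": [
    [[0, 0, 0], [0, -0.003, 0.02], 0.085],
    [[0, 0, 0], [0, 0, 0.04], 0.085],
    [[0, 0, 0], [0, 0, 0.037], 0.085],
    [[0, 0, 0], [0, 0, 0], 0.085],
    [[0, 0, 0], [0, 0, 0], 0.085]
  ]
}}

```text
time: 9.12
eef_pos: [0.4264, -0.1577, 0.0784]
tcp_rot: [0.924, 0.383, 0.001, 0.001]
contact_force: [0.5, 0.7, -0.0]
opening: 0.992
finger_force: 0.0
```

Request:
{"name": "drive_tool", "arguments": {
  "moves": [
    [[0, 0, 0], [0, 0, 0], 0.06],
    [[0, 0, 0], [0, 0, 0], 0.048],
    [[0, 0, 0], [0, 0, 0], 0.034],
    [[0, 0, 0], [0, 0, 0], 0.034],
    [[0, 0, 0], [0, 0, 0], 0.034]
  ],
  "grip_force": 30
}}

```text
time: 9.75
eef_pos: [0.4258, -0.1572, 0.0777]
tcp_rot: [0.924, 0.383, 0.0, 0.001]
contact_force: [-1.2, -0.1, 5.7]
opening: 0.482
finger_force: 30.1
```

Request:
{"name": "drive_tool", "arguments": {
  "moves": [
    [[0, 0, 0], [0, 0, -0.02], 0.034],
    [[0, 0, 0], [0, 0, -0.03], 0.034],
    [[0, 0, 0], [0, 0, -0.03], 0.034],
    [[0, 0, 0], [0, 0, -0.03], 0.034],
    [[0, 0, 0], [0, 0, 0], 0.034]
  ],
  "grip_force": 40
}}

```text
time: 10.38
eef_pos: [0.4263, -0.1575, 0.1887]
tcp_rot: [0.924, 0.383, 0.002, 0.002]
contact_force: [0.4, -0.2, -1.5]
opening: 0.476
finger_force: 40.5
```

Request:
{"name": "drive_tool", "arguments": {
  "moves": [
    [[0, 0, 0], [-0.024, 0.031, 0], 0.034],
    [[0, 0, 0], [-0.024, 0.032, 0], 0.034],
    [[0, 0, 0], [-0.024, 0.032, 0], 0.034],
    [[0, 0, 0], [-0.024, 0.031, 0], 0.034],
    [[0, 0, 0], [0, 0, 0], 0.034]
  ]
}}

```text
time: 11.0
eef_pos: [0.4456, -0.3153, 0.1841]
tcp_rot: [0.924, 0.382, -0.001, -0.001]
contact_force: [0.0, 0.6, -0.3]
opening: 0.474
finger_force: 40.7
```

Request:
{"name": "drive_tool", "arguments": {
  "moves": [
    [[0, 0, 0], [0, 0, 0], 0.034],
    [[0, 0, 0], [0, 0, 0], 0.034]
  ]
}}

```text
time: 11.25
eef_pos: [0.4459, -0.3123, 0.1854]
tcp_rot: [0.924, 0.383, -0.0, -0.001]
contact_force: [0.0, 0.9, -0.7]
opening: 0.479
finger_force: 40.7
```

```bash
python3 - <<'E'
from h import *
a=ctrl.read_camera("wrist"); b=ctrl.read_camera("scene")
im=np.hstack([cv2.resize(a["image"],(400,300)),cv2.resize(b["image"][100:325,150:450],(400,300))])
cv2.imwrite("pics/m5.png",im[:,:,::-1])
s=ctrl.get_state();p=s["eef_pos"];print(p,s["tcp_rot"],s["opening"],s["time"])
print(proj(a,[[.4485,-.314,.078],[*p[:2],.078],[*p[:2],p[2]+.003]])/1.28)
E
```

```text
[ 0.44621283 -0.31263396  0.18604374] [ 9.23589811e-01  3.83382045e-01 -5.79735275e-05 -2.56488933e-04] 0.47988315935182063 11.35
[[202.2486727  151.9043981 ]
 [199.50474479 152.55471704]
 [199.58206093 218.82084937]]
```

View pics/m5.png

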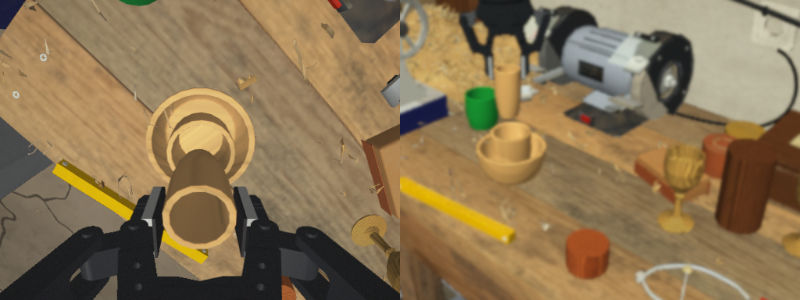

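The small cup is held upright with its rim at (200,217) in the left half. The middle cup's mouth is at about (201,147). Measuring that numerically before lowering.

```bash
python3 - <<'E'
from h import *
a=ctrl.read_camera("wrist");s=ctrl.get_state();p=s["eef_pos"];R=Ro.from_quat(s["tcp_rot"]).as_matrix()
g=cv2.cvtColor(a["image"],cv2.COLOR_RGB2GRAY);e=cv2.Canny(cv2.GaussianBlur(g,(3,3),0),40,100)
ys,xs=np.nonzero(e[:int(185*1.28)]);ys=ys.astype(float)
def fit(z,r,c0,tol=.010):
    P=cast(a,np.c_[xs,ys],z)[:,:2];c=np.array(c0);
    for k in range(30):
        d=np.linalg.norm(P-c,axis=1);m=abs(d-r)<max(tol*.85**k,.0015);
        u=(P[m]-c)/d[m][:,None]
        c=c+np.linalg.lstsq(u,d[m]-r,rcond=None)[0]
    return c,m.sum()
for n,z,r in (("bowl out",.05,.058),("mid out",.078,.033),("mid in",.078,.028)):
    for c0 in ((.4485,-.314),(.4525,-.310)):
        c,k=fit(z,r,c0);print(n,c,k,"tool",(R.T@np.r_[c-p[:2],0])[:2])
E
```

```text
bowl out [ 0.44575983 -0.31357714] 312 tool [-0.00092766  0.00014364]
bowl out [ 0.44575983 -0.31357714] 312 tool [-0.00092766  0.00014364]
mid out [ 0.44570614 -0.31456875] 240 tool [-0.00166774  0.00080579]
mid out [ 0.44570614 -0.31456875] 240 tool [-0.00166774  0.00080579]
mid in [ 0.45404098 -0.30599338] 186 tool [0.01028981 0.00065287]
mid in [ 0.45404098 -0.30599338] 186 tool [0.01028981 0.00065287]
```

Request:
{"name": "drive_tool", "arguments": {
  "moves": [
    [[0, 0, 0], [0, 0.001, 0.02], 0.034],
    [[0, 0, 0], [0, 0, 0.02], 0.034],
    [[0, 0, 0], [0, 0, 0], 0.034],
    [[0, 0, 0], [0, 0, 0], 0.034]
  ]
}}

```text
time: 11.9
eef_pos: [0.4474, -0.3145, 0.1472]
tcp_rot: [0.924, 0.383, 0.0, 0.001]
contact_force: [0.6, -0.0, -0.9]
opening: 0.479
finger_force: 40.7
```

```bash
python3 - <<'E'
from h import *
a=ctrl.read_camera("wrist");b=ctrl.read_camera("top");s=ctrl.get_state();print(s["eef_pos"],s["contact_force"])
im=np.hstack([cv2.resize(a["image"][90:330,130:390],(433,400)),cv2.resize(ctrl.read_camera("scene")["image"][150:260,180:280],(364,400))])
cv2.imwrite("pics/m6.png",im[:,:,::-1])
E
```

```text
[ 0.44758145 -0.31485404  0.1476464 ] [ 0.21691868  0.28069467 -0.3188161 ]
```

View pics/m6.png

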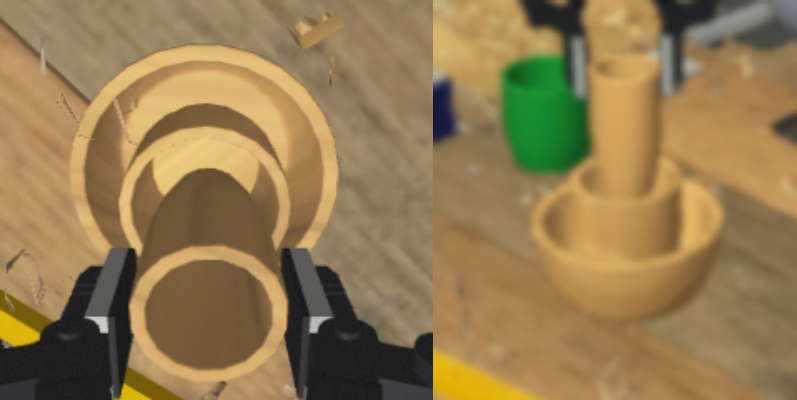

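The small cup's foot is inside the middle cup's mouth and concentric with it: rim centre about (205,205), foot centre about (209,206). Lowering.

Request:
{"name": "drive_tool", "arguments": {
  "moves": [
    [[0, 0, 0], [0, -0.001, 0.015], 0.034],
    [[0, 0, 0], [0, 0, 0.015], 0.034],
    [[0, 0, 0], [0, 0, 0.01], 0.034],
    [[0, 0, 0], [0, 0, 0], 0.034],
    [[0, 0, 0], [0, 0, 0], 0.034]
  ]
}}

```text
time: 12.68
eef_pos: [0.4465, -0.3139, 0.1064]
tcp_rot: [0.924, 0.383, 0.0, 0.0]
contact_force: [0.5, 0.4, -0.3]
opening: 0.479
finger_force: 40.7
```

Request:
{"name": "drive_tool", "arguments": {
  "moves": [
    [[0, 0, 0], [0, 0, 0.003], 0.034],
    [[0, 0, 0], [0, 0, 0], 0.034],
    [[0, 0, 0], [0, 0, 0], 0.034]
  ]
}}

```text
time: 13.05
eef_pos: [0.4464, -0.3137, 0.1035]
tcp_rot: [0.924, 0.383, 0.0, 0.0]
contact_force: [-0.4, -0.3, -0.9]
opening: 0.478
finger_force: 40.7
```

Request:
{"name": "drive_tool", "arguments": {
  "moves": [
    [[0, 0, 0], [0, 0, 0.002], 0.034],
    [[0, 0, 0], [0, 0, 0], 0.034],
    [[0, 0, 0], [0, 0, 0], 0.034]
  ]
}}

```text
time: 13.42
eef_pos: [0.4465, -0.3139, 0.1018]
tcp_rot: [0.924, 0.383, 0.0, 0.0]
contact_force: [-0.8, -0.2, 2.7]
opening: 0.478
finger_force: 41.0
```

Request:
{"name": "drive_tool", "arguments": {
  "moves": [
    [[0, 0, 0], [0, 0, 0.001], 0.034],
    [[0, 0, 0], [0, 0, 0], 0.034],
    [[0, 0, 0], [0, 0, 0], 0.034]
  ]
}}

```text
time: 13.8
eef_pos: [0.4466, -0.314, 0.1018]
tcp_rot: [0.924, 0.383, 0.0, 0.0]
contact_force: [-1.9, 2.2, 7.5]
opening: 0.479
finger_force: 41.4
```

It seats at TCP z = 0.1018, against an expected 0.1017. Releasing.

Request:
{"name": "drive_tool", "arguments": {
  "moves": [
    [[0, 0, 0], [0, 0, -0.001], 0.034],
    [[0, 0, 0], [0, 0, 0], 0.048],
    [[0, 0, 0], [0, 0, 0], 0.06],
    [[0, 0, 0], [0, 0, 0], 0.07],
    [[0, 0, 0], [0, 0, -0.015], 0.075]
  ]
}}

```text
time: 14.42
eef_pos: [0.4454, -0.3129, 0.1153]
tcp_rot: [0.924, 0.383, -0.001, -0.002]
contact_force: [-0.2, -0.9, 0.4]
opening: 0.883
finger_force: 0.0
```

Request:
{"name": "drive_tool", "arguments": {
  "moves": [
    [[0, 0, 0], [0, 0, -0.03], 0.08],
    [[0, 0, 0], [0, 0, -0.05], 0.08],
    [[0, 0, 0], [0, 0, -0.05], 0.08],
    [[0, 0, 0], [0, 0, 0], 0.08],
    [[0, 0, 0], [0, 0, 0], 0.08]
  ]
}}

```text
time: 15.05
eef_pos: [0.4462, -0.3136, 0.2468]
tcp_rot: [0.924, 0.383, 0.0, 0.0]
contact_force: [0.4, 0.6, 0.1]
opening: 0.94
finger_force: 0.0
```

```bash
python3 - <<'E'
from h import *
a=ctrl.read_camera("scene");w=ctrl.read_camera("wrist");s=ctrl.get_state();print(s["eef_pos"],s["contact_force"],s["finger_force"],s["time"])
# silhouette top of nested set in the scene view vs prediction for seated rim
h=cv2.cvtColor(a["image"],cv2.COLOR_RGB2HSV)
t=np.linspace(0,2*np.pi,60)
for n,r,z in (("small",.021,.104),("mid",.033,.078),("bowl",.058,.05)):
    P=np.c_[.4475+r*np.cos(t),-.314+r*np.sin(t),np.full(60,z)]
    for nm,c in (("scene",a),("wrist",w)):
        q=proj(c,P);print(n,nm,q.min(0).round(1),q.max(0).round(1))
        cv2.polylines(c["image"],[q.round().astype(int)],True,(255,0,0),1) if 0 else None
u=int(proj(a,[.4475,-.314,.104])[0,0])
g=cv2.cvtColor(a["image"],cv2.COLOR_RGB2GRAY)
print(u,[(v,h[v,u].tolist()) for v in range(160,215,2)])
gw=cv2.cvtColor(w["image"],cv2.COLOR_RGB2GRAY);e=cv2.Canny(cv2.GaussianBlur(gw,(3,3),0),40,100);ys,xs=np.nonzero(e)
for n,z,r in (("bowl",.05,.058),("mid",.078,.033),("small",.104,.021)):
    P=cast(w,np.c_[xs,ys].astype(float),z)[:,:2];c=np.array([.4475,-.314])
    for k in range(30):
        d=np.linalg.norm(P-c,axis=1);m=abs(d-r)<max(.008*.85**k,.0015);x=(P[m]-c)/d[m][:,None];c=c+np.linalg.lstsq(x,d[m]-r,rcond=None)[0]
    print(n,c.round(4),m.sum())
cv2.imwrite("pics/w7.png",w["image"][:,:,::-1])
E
```

```text
[ 0.44565584 -0.31302793  0.24481438] [ 0.09179919 -0.07661486 -0.41628899] 0.0 15.15
small scene [222.2 182.4] [241.9 191.5]
small wrist [231.8 156.6] [282.1 205. ]
mid scene [217.3 190.4] [247.8 205.2]
mid wrist [220.5 137. ] [293.2 207.3]
bowl scene [206.7 196. ] [259.5 222.9]
bowl wrist [198.  105.9] [315.3 220.1]
232 [(160, [19, 135, 178]), (162, [19, 118, 181]), (164, [22, 72, 171]), (166, [19, 96, 146]), (168, [21, 48, 176]), (170, [53, 10, 205]), (172, [28, 21, 182]), (174, [17, 96, 152]), (176, [17, 123, 183]), (178, [18, 106, 187]), (180, [17, 140, 182]), (182, [17, 142, 185]), (184, [19, 138, 209]), (186, [18, 143, 205]), (188, [18, 143, 205]), (190, [18, 143, 201]), (192, [19, 138, 213]), (194, [18, 143, 209]), (196, [18, 143, 208]), (198, [18, 143, 207]), (200, [18, 142, 207]), (202, [18, 141, 206]), (204, [18, 143, 204]), (206, [19, 142, 200]), (208, [18, 144, 193]), (210, [18, 146, 191]), (212, [18, 146, 189]), (214, [18, 145, 187])]
bowl [ 0.4459 -0.3136] 278
mid [ 0.4464 -0.3139] 266
small [ 0.445  -0.3154] 172
```

```bash
python3 -c "
from plant import ctrl
print(ctrl.sign_off())"
```

```text
the job is handed in; nothing more can be done
None
```

I stood the middle cup in the bowl and the small cup in the middle cup, and handed the job in at about 15 s. Both touched down at the expected floor heights and all three rims measured within about 2 mm of concentric, and the gripper never came near the goblet.

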